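# Put a stacked setting-ring and plug-gauge set back into its fitted tray

### The arm

A 6-joint arm with a two-finger parallel gripper is mounted at the origin on the work surface; the furniture and walls round the work are solid. World frame = base frame: x ahead of the robot, y to its left, z up, the work surface at z = 0. Lengths are in m, angles in rad, forces in N, time in s.
With the tool pointing down it reaches from about 0.275 to 0.825 m from the base axis. Payload 5.2 kg.
Tool frame: the origin (TCP) lies at the very end of the fingers, on their centre line; the grasp point (between the pads) lies 19 mm behind it; y points along the fingers, z is the direction in which the jaws open and shut, and the axes are right-handed (so a half turn about y gives the same grasp; the last joint's range is limited). The gripper opens to 93 mm and grips with 3 to 60 N. Pads are 15 mm wide; open, the fingers measure 128 mm over their backs; the gripper's body (75 mm by 188 mm) begins 65 mm behind the grasp point.
Start: joints at [-1.451, 0.259, 1.535, -0, 1.348, -0.203], TCP at [0.174, -0.522, 0.219] pointing down, gripper open.
Joint ranges: [-3.14, 3.14], [-0.91, 2.08], [0.19, 2.58], [-1.22, 4.36], [0.22, 2.71], [-3.12, 3.12]. Speed limits (rad/s): [2.57, 2.57, 3.14, 3.14, 3.14, 3.14].

### API

Orientations are given as [roll, pitch, yaw] about the fixed x, y, z axes, in that order (R = Rz(yaw) Ry(pitch) Rx(roll)).
In Python, from cell import monitor, optics, arm gives the robot as it stands.
- The arm moves only by the tool drive_tool, never from a script. Its argument "steps" is a list of rows, each a list of 5 numbers: the closure, from 0 (fully open) to 1 (shut), then the shift along the world's x, y, z in cm, then the turn about the world's z in rad. In form: [[hand, tx, ty, tz, turn], ...]. A call has 1 to 12 rows; each row shifts and turns the pose as measured when the row begins; what a row does not reach is not made up. A row lasts 1/12 s, in which the tool goes at most 41.7 mm and 7.16 degrees, less where a joint would pass 70% of its speed; a pose out of reach is approached as far as the arm can. A call is refused whole if a number of a shift passes 4.17 or a number of a turn 0.125, either way. A call with a gripper value outside its range is refused whole. The fingers move at their own pace and stop on an object; "squeeze" is the grip in N (left out, the last holds). Time passes only in rows, so rows that do not move let the fingers close. It gives the time, the measured TCP pose, the force and the opening at its end, in the units of the state.
- monitor.read_state(): the state, without advancing time (a new reading comes with each control period).
- optics.read_camera(name): name is "scene" or "side" or "wrist"; returns a dict with "img" (400x640x3 uint8, red, green, blue), "z_map" (400x640 float32, m along the optical axis (not along the pixel's ray), 0 where there is no reading), "fx", "fy", "cx", "cy" (pixels), "R" (3x3) and "t" (3): a world point X has camera coordinates R X + t. Camera axes: x right, y down, z forward; pixel columns grow to the right and rows downward; lengths in m; the calibration is good to about 2 mm. A picture is of the moment at which its call begins.
- arm.close_job(): hands the job in, once; it reports no verdict.
The state is a dict: "clock": time; "joint_positions": joint angles; "joint_velocities": joint speeds; "joint_efforts": joint torques, N m; "tcp_pos": TCP position; "eef_rot": TCP orientation; "force": force on the tool from outside, world axes, zero at the start; "wrist_torque": the same for the moment, N m; "grip_width": finger opening in m.
Only numpy, scipy, OpenCV 4.12 (cv2) and the standard library are available. Lean on these libraries where they do the work, as an engineer would, in place of code of your own. Each camera call takes 0.05 s, during which the arm holds its last target. There are 200 camera calls.

### The job

The setting rings were left stacked on the bench with the steel plug gauge standing in the top one. Take the stack apart and put the set away in its wooden tray: each ring lying flat and fully down in the recess of its own size, and the plug gauge upright in its socket, down on its flange. Leave the loupe and the brass plug standing where they are.

Things in the scene. Friction and masses are not known exactly. Their poses are not given: they have to be found in the camera images.
- ring_large: The largest of three plain steel setting rings, lowest in the stack, lying flat on the bench: outside diameter 52 mm, 14 mm thick, about 0.13 kg. Origin: centre of its underside; z is its axis. The stack is concentric to about 3 mm and stands free, held by nothing but its weight. Belongs in nest_large.
- ring_medium: The middle steel setting ring, lying flat on the large one: outside diameter 44 mm, bore 26 mm, 15 mm thick, about 0.12 kg. Origin: centre of its underside; z is its axis. Belongs in nest_medium.
- ring_small: The smallest steel setting ring, lying flat on the medium one: outside diameter 36 mm, bore 20 mm, 14 mm thick, about 0.08 kg. Origin: centre of its underside; z is its axis. Belongs in nest_small.
- plug_gauge: Steel plug gauge, 49 mm tall, 0.07 kg, on top of the stack. Bottom up: gauging end 16 mm wide, 13.5 mm long, its nose tapered to 9 mm; flange 28 mm wide, 4 mm thick; round knurled handle 20 mm wide from 17.5 mm up to 49 mm. Origin: centre of the nose's end; z up the handle. At the start the end hangs in the small ring's bore, the flange resting on that ring. Belongs in nest_plug.
- nest_large: Light-wood block 70 x 70 x 20 mm, fixed in one of the four bays (in a row, 74 mm apart; which bay varies) of a dark-wood tray 310 x 88 mm, rim 17 mm high; its x runs along the tray. Origin: centre of its underside, 4 mm above the bench; block top at z = 20 mm. Has the largest shallow recess: 57 mm wide, bevelled to 62 mm at the mouth, flat grey felt floor at z = 13.5 mm.
- nest_medium: Light-wood block 70 x 70 x 20 mm, fixed in one of the four bays (in a row, 74 mm apart; which bay varies) of a dark-wood tray 310 x 88 mm, rim 17 mm high; its x runs along the tray. Origin: centre of its underside, 4 mm above the bench; block top at z = 20 mm. Has the middle-sized shallow recess: 49 mm wide, bevelled to 54 mm at the mouth, flat grey felt floor at z = 13.5 mm.
- nest_small: Light-wood block 70 x 70 x 20 mm, fixed in one of the four bays (in a row, 74 mm apart; which bay varies) of a dark-wood tray 310 x 88 mm, rim 17 mm high; its x runs along the tray. Origin: centre of its underside, 4 mm above the bench; block top at z = 20 mm. Has the smallest shallow recess: 41 mm wide, bevelled to 46 mm at the mouth, flat grey felt floor at z = 13.5 mm.
- nest_plug: Light-wood block 70 x 70 x 20 mm, fixed in one of the four bays (in a row, 74 mm apart; which bay varies) of a dark-wood tray 310 x 88 mm, rim 17 mm high; its x runs along the tray. Origin: centre of its underside, 4 mm above the bench; block top at z = 20 mm. Has the narrow socket: 20 mm wide, 22 mm at the mouth, 16 mm deep; the gauge's flange rests on the top, its origin at z = 6.5 mm.
- loupe: Bystander: black watchmaker's loupe, 39 mm across, 40 mm tall, standing loose on the bench just beyond the far end of the tray. Origin: centre of its underside. Not to be moved.
- brass_plug: Bystander: turned brass plug with a collar, 24 mm across, 44 mm tall, standing loose on the bench beyond the stack, to the left of the loupe. Origin: centre of its underside. Not to be moved.
Mind the look-alikes: they are no part of the job. Leave any orange look-alike of the plug_gauge alone.

How it is judged:
At the end, for the whole second after the job is handed in: Each ring lies flat in the recess of its own size, within 2.5 mm of its floor and 6 mm of its centre; the plug gauge stands in its socket, flange within 2.5 mm of the block's top, axis within 6 mm; all within 0.08 rad of upright, released and at rest (z of plug_gauge in the frame of nest_plug between 0.0035 and 0.009 m and horizontal distance between plug_gauge and nest_plug below 0.006 m and angle between each of plug_gauge, ring_small, ring_medium, ring_large's own z axis and vertical below 0.08 rad and linear speed of each of plug_gauge, ring_small, ring_medium, ring_large below 0.02 m/s and z of ring_small in the frame of nest_small between 0.0105 and 0.016 m and horizontal distance between ring_small and nest_small below 0.006 m and z of ring_medium in the frame of nest_medium between 0.0105 and 0.016 m and horizontal distance between ring_medium and nest_medium below 0.006 m and z of ring_large in the frame of nest_large between 0.0105 and 0.016 m and horizontal distance between ring_large and nest_large below 0.006 m); the robot touches nothing.
It fails at once if the loupe is pushed more than 15 mm or knocked over (distance of loupe from where it was at the start of the episode above 0.015 m or angle between loupe's own z axis and vertical above 0.4 rad).
It fails at once if the brass plug is pushed more than 15 mm or knocked over (distance of brass_plug from where it was at the start of the episode above 0.015 m or angle between brass_plug's own z axis and vertical above 0.4 rad).
It also fails if it takes over 112 s, if anything falls off the work surface, if the arm or the gripper's body presses on something with over 40 N, if the wrist force passes 120 N, or if a joint passes its speed limit or range.

## Working session

There is one attempt and no reset: what is moved stays moved. The work goes in short steps, Python scripts to look and compute and a tool call to move; the robot and the scene stay as the last step left them, time stands still between calls to the robot, and variables do not carry over. Pictures are saved under pics/ and viewed, about 12 in all and at most 16, crops included, and the job is handed in when it is done.

Besides the shell and the picture viewer there is one more tool, called after ">>>" in YAML: its name, and indented under it one key for each argument. drive_tool: Moves the arm, as the interface text tells. Its arguments: {"type":"object","properties":{"steps":{"type":"array"},"squeeze":{"type":"number"}},"required":["steps"]}

```bash
mkdir -p pics; ls; cat > h.py <<'E'
import numpy as np, cv2
from cell import monitor, optics, arm
def snap(name,fn):
    c=optics.read_camera(name); np.savez('/tmp/%s.npz'%fn,**c)
    cv2.imwrite('pics/%s.png'%fn,c['img'][:,:,::-1]); return c
def load(fn): return np.load('/tmp/%s.npz'%fn)
def px(c,u,v,z=None):
    """world point of pixel; z: intersect with plane height, otherwise depth"""
    r=np.array([(u-c['cx'])/c['fx'],(v-c['cy'])/c['fy'],1.])
    R,t=c['R'],c['t']; o=-R.T@t; d=R.T@r
    s=float(c['z_map'][int(v),int(u)]) if z is None else (z-o[2])/d[2]
    return o+s*d
def cloud(c):
    v,u=np.mgrid[0:400,0:640]; r=np.stack([(u-c['cx'])/c['fx'],(v-c['cy'])/c['fy'],np.ones(u.shape)],-1)*c['z_map'][...,None]
    return (r-c['t'])@c['R']
E
python3 - <<'E'
from h import *
for n in ['scene','side','wrist']:
    c=snap(n,n+'0'); print(n, c['fx'],(-c['R'].T@c['t']).round(3), c['R'][2].round(2))
s=monitor.read_state(); print(s)
a=[cv2.imread('pics/%s0.png'%n) for n in ['scene','side']]
E
```

```text
pics
scene 433.82695253753616 [0.441 0.057 0.813] [ 0.08 -0.42 -0.91]
side 437.78365807154734 [ 0.122 -0.897  0.545] [ 0.48  0.68 -0.56]
wrist 288.33617271821197 [ 0.239 -0.5    0.384] [-0.24 -0.08 -0.97]
{'clock': 0.15, 'joint_positions': array([-1.45079860e+00,  2.59210635e-01,  1.53580592e+00,  7.79804522e-06,
        1.34799166e+00, -2.02746000e-01]), 'joint_velocities': array([ 0.00036613, -0.00196325, -0.0021292 ,  0.00050105,  0.00114749,
        0.00190183]), 'joint_efforts': array([ 2.49563942e-03, -4.37643671e+01, -2.84233403e+01,  7.19698146e-02,
        3.79919854e-02, -8.02413615e-05]), 'tcp_pos': array([ 0.17444711, -0.52117514,  0.21800016]), 'eef_rot': array([-1.57218137e+00,  2.92485105e-04, -2.81885085e+00]), 'force': array([-1.17745689, -0.39641416, -0.64180599]), 'wrist_torque': array([-0.03612749, -0.03381287,  0.01757614]), 'grip_width': 0.09305432204324333}
```

View pics/scene0.png

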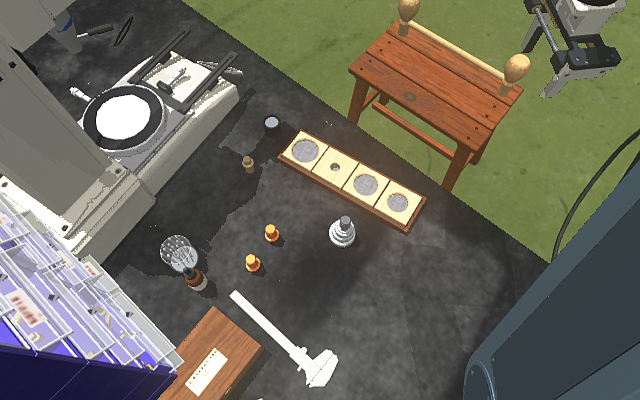

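View pics/side0.png

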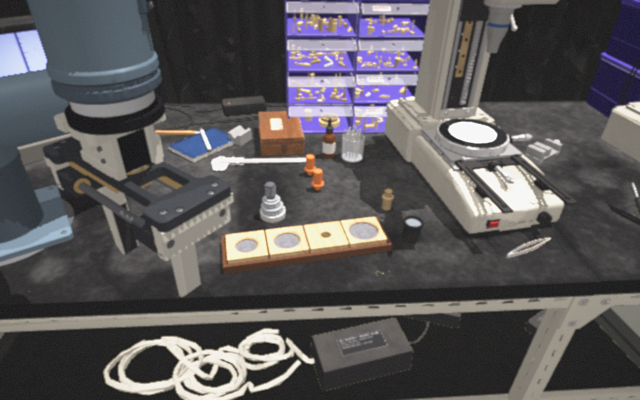

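The scene picture shows the stack at about (343,232), with the gauge head at (346,221). The tray nests are at (305,150), (335,167, socket), (366,184) and (397,202). The loupe is at (271,122), the brass plug at (248,163), and the orange look-alikes are at (271,232) and (252,263). Next I'll measure from the depth map.

```bash
python3 - <<'E'
from h import *
from scipy.optimize import least_squares
for cam,x0,x1,y0,y1 in [('scene0',230,440,100,260),('side0',210,430,170,275)]:
    c=load(cam); P=cloud(c); im=c['img'].astype(int); ok=c['z_map']>0
    m=np.zeros_like(ok); m[y0:y1,x0:x1]=1; m&=ok
    hsv=cv2.cvtColor(c['img'],cv2.COLOR_RGB2HSV)
    # light wood tops
    w=m&(P[...,2]>.015)&(P[...,2]<.03)&(im.sum(2)>420)&(hsv[...,1]>50)
    n,l,s,ce=cv2.connectedComponentsWithStats(w.astype(np.uint8))
    for i in range(1,n):
        if s[i,4]>60:
            q=P[l==i]; r=cv2.minAreaRect((q[:,:2]*1000).astype(np.float32)); print(cam,'wood',s[i,4],ce[i].round(),np.round(r[0],1),np.round(r[1],1),round(r[2],1),'z',np.median(q[:,2]).round(4))
    u0,v0=(343,232) if cam=='scene0' else (272,207)
    b=np.zeros_like(ok); b[v0-28:v0+25,u0-22:u0+22]=1; b&=ok
    for lo,hi in [(.011,.017),(.026,.032),(.040,.0455),(.0455,.050),(.052,.074),(.075,.083)]:
        q=P[b&(P[...,2]>lo)&(P[...,2]<hi)]
        if len(q)>3:
            e=cv2.minEnclosingCircle((q[:,:2]*1000).astype(np.float32)); print(cam,lo,len(q),np.round(e[0],1),round(e[1],1),q.mean(0).round(4))
    for nm,(u,v) in dict(loupe=(271,122),brass=(248,163),o1=(271,232),o2=(252,263)).items():
        if cam=='scene0':
            q=P[v-12:v+12,u-12:u+12].reshape(-1,3); q=q[(q[:,2]>.02)&(q[:,2]<.06)]; print(nm,np.median(q,0).round(3),q[:,2].max().round(3))
    k=c['img'][y0:y1,x0:x1]; cv2.imwrite('pics/crop_%s.png'%cam,cv2.resize(k,None,fx=3.6,fy=3.6,interpolation=cv2.INTER_CUBIC)[:,:,::-1])
E
```

```text
scene0 wood 325 [303. 149.] [ 564.3 -403.5] [75.5 73.3] 67.5 z 0.0246
scene0 wood 1155 [343. 171.] [ 466.  -365.8] [ 76.4 155.6] 68.6 z 0.0249
scene0 wood 433 [396. 201.] [ 358.2 -323.2] [75.6 69.6] 69.8 z 0.0248
scene0 0.011 139 [ 446.1 -262. ] 50.4 [ 0.4558 -0.2354  0.0145]
scene0 0.026 105 [ 455.  -240.3] 22.1 [ 0.4568 -0.231   0.0296]
scene0 0.04 83 [ 453.6 -240.1] 17.8 [ 0.4544 -0.2335  0.0434]
scene0 0.0455 64 [ 454.7 -239.3] 15.6 [ 0.4553 -0.2358  0.0476]
scene0 0.052 41 [ 452.1 -236.9] 9.4 [ 0.452  -0.2327  0.0637]
scene0 0.075 93 [ 453.2 -240.5] 10.0 [ 0.4533 -0.2397  0.0791]
loupe [ 0.648 -0.446  0.038] 0.045
brass [ 0.672 -0.342  0.034] 0.047
o1 [ 0.587 -0.204  0.049] 0.053
o2 [ 0.608 -0.141  0.049] 0.053
side0 wood 745 [332. 236.] [ 499.3 -372.4] [ 80.4 223. ] 68.4 z 0.0241
side0 wood 134 [255. 250.] [ 370.7 -340.5] [102.8  49.8] 24.5 z 0.0243
side0 wood 98 [248. 241.] [ 362.7 -313.5] [31.2 45.2] 57.2 z 0.0232
side0 0.011 104 [ 454.4 -241.6] 26.2 [ 0.4494 -0.2536  0.0142]
side0 0.026 114 [ 444.3 -279.8] 52.3 [ 0.4456 -0.2649  0.0286]
side0 0.04 70 [ 452.9 -243.1] 17.8 [ 0.4492 -0.2502  0.043 ]
side0 0.0455 58 [ 452.8 -242.4] 16.5 [ 0.4499 -0.2456  0.0477]
side0 0.052 89 [ 451.1 -242.9] 10.0 [ 0.4493 -0.2474  0.0642]
side0 0.075 59 [ 451.3 -242.3] 11.0 [ 0.4516 -0.2433  0.0786]
```

View pics/crop_scene0.png

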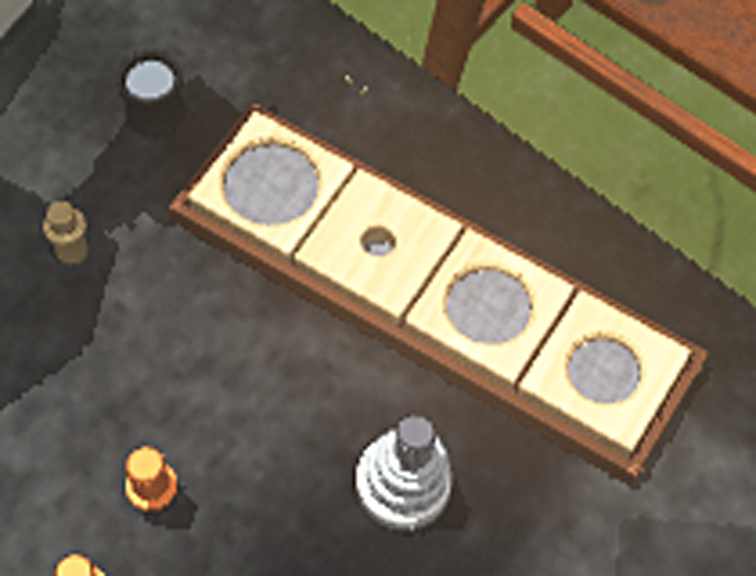

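The crop confirms the bays from left to right: large recess at crop (270,182), socket at (378,240), medium at (489,305) and small at (604,369). I'll fit the recess centres with both cameras, then turn and move to the stack.

```bash
python3 - <<'E'
from h import *
G=np.array([[564.3,-403.5],[495.6,-376.7],[426.9,-350],[358.2,-323.2]])
for cam in ['scene0','side0']:
    c=load(cam); hsv=cv2.cvtColor(c['img'],cv2.COLOR_RGB2HSV); out=[]
    for i,R in zip([0,1,2,3],[28.5,11,24.5,20.5]):
        zz=.0175 if i!=1 else .024
        # pixels unprojected on felt plane within 1.25R, low saturation
        v,u=np.mgrid[0:400,0:640]; r=np.stack([(u-c['cx'])/c['fx'],(v-c['cy'])/c['fy'],np.ones(u.shape)],-1)@c['R']
        o=-c['R'].T@c['t']; s=(zz-o[2])/r[...,2]; W=(o+s[...,None]*r)[...,:2]*1000
        near=np.hypot(*np.moveaxis(W-G[i],-1,0))<R*1.25
        m=near&((hsv[...,1]<60) if i!=1 else ((hsv[...,2]<170)|(hsv[...,1]<50)))
        q=W[m].astype(np.float32); e=cv2.minEnclosingCircle(q); el=cv2.fitEllipse(cv2.convexHull(q))
        print(cam,i,len(q),'enc',np.round(e[0],1),round(e[1],1),'mean',q.mean(0).round(1),'ell',np.round(el[0],1),np.round(el[1],1))
print(monitor.read_state()['tcp_pos'])
E
```

```text
scene0 0 575 enc [ 564.3 -403.5] 35.5 mean [ 563.8 -401.7] ell [ 564.4 -404.1] [69.4 70.1]
scene0 1 68 enc [ 495.6 -376.4] 13.1 mean [ 496.6 -375.6] ell [ 497.2 -377.2] [21.7 26.7]
scene0 2 495 enc [ 426.9 -350. ] 30.6 mean [ 426.6 -347.6] ell [ 426.8 -350. ] [60.1 60.3]
scene0 3 342 enc [ 358.2 -323.2] 25.6 mean [ 358.2 -320.5] ell [ 357.9 -323.3] [49.7 50.9]
side0 0 522 enc [ 564.6 -403.5] 35.4 mean [ 564. -401.] ell [ 564.3 -403.9] [64.9 69.3]
side0 1 48 enc [ 495.9 -376.9] 13.2 mean [ 497.  -379.3] ell [ 496.5 -378.8] [20.6 26.4]
side0 2 471 enc [ 426.7 -350.4] 30.5 mean [ 425.9 -349.2] ell [ 427.2 -348.9] [54.7 61.4]
side0 3 377 enc [ 358.2 -323.2] 25.5 mean [ 357.5 -323.5] ell [ 358.2 -323.5] [49.2 49.5]
[ 0.17444711 -0.52117514  0.21800016]
```

>>> drive_tool:
  steps:
    - [0.2, 4, 4, 0, -0.12]
    - [0.2, 4, 4, 0, -0.12]
    - [0.2, 4, 4, 0, -0.12]
    - [0.2, 4, 4, 0, -0.12]
    - [0.2, 4, 4, 0, -0.12]
    - [0.2, 3, 4, 0, -0.1]
    - [0.2, 0, 0, 0, 0]
    - [0.2, 0, 0, 0, 0]
  squeeze: 30

```text
clock: 0.82
tcp_pos: [0.342, -0.342, 0.2159]
eef_rot: [-1.577, -0.003, 2.777]
force: [0.0, 0.1, -0.1]
grip_width: 0.0741
```

```bash
python3 - <<'E'
from h import *
snap('wrist','wrist1')
E
```

```text
(no output)
```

View pics/wrist1.png

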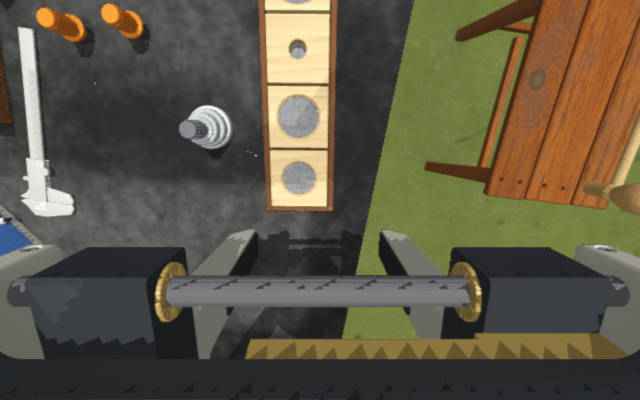

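The wrist view shows the recess mouths at (298,178) small, (298,116) medium and (297,48) socket. The gauge top is at (187,129), and the tray is square with the jaws. I'll cross-check by projection.

```bash
python3 - <<'E'
from h import *
c=load('wrist1')
for n,u,v,z in [('small',298,178,.024),('med',298,116,.024),('plug',297.3,48.5,.024),('gaugetop',186.5,129,.0785),('trayR',267,210,.021),('trayR2',333,210,.021)]: print(n,(px(c,u,v,z)*1000).round(1))
c=load('scene0')
for n,u,v in [('large',270.5,182.5),('plug',378,240.5),('med',489,305),('small',604,369.5),]: print(n,(px(c,230+(u+.5)/3.6-.5,100+(v+.5)/3.6-.5,.0205)*1000).round(1))
print((px(c,230+415/3.6-.4,100+431/3.6-.4,.0785)*1000).round(1))
print(monitor.read_state()['tcp_pos'])
E
```

```text
small [ 358.2 -320.9   24. ]
med [ 427.5 -348.7   24. ]
plug [ 495.5 -375.1   24. ]
gaugetop [ 453.  -240.3   78.5]
trayR [ 333.  -267.1   21. ]
trayR2 [ 302.6 -347.5   21. ]
large [ 565.3 -403.1   20.5]
plug [ 496.2 -377.4   20.5]
med [ 426.8 -348.9   20.5]
small [ 358.  -321.9   20.5]
[ 453.7 -241.3   78.5]
[ 0.34180532 -0.34190427  0.21584383]
```

>>> drive_tool:
  steps:
    - [0.2, 3.7, 3.4, -2, 0]
    - [0.2, 3.7, 3.4, -2, 0]
    - [0.2, 3.7, 3.4, -2, 0]
    - [0.2, 0, 0, -2, 0]
    - [0.2, 0, 0, 0, 0]
    - [0.2, 0, 0, 0, 0]

```text
clock: 1.37
tcp_pos: [0.4312, -0.265, 0.146]
eef_rot: [-1.572, -0.0, 2.773]
force: [1.1, -0.8, 0.3]
grip_width: 0.0743
```

>>> drive_tool:
  steps:
    - [0.2, 2.2, 2.4, -1, 0]
    - [0.2, 0.3, 0.4, -1, 0]
    - [0.2, 0, 0, 0, 0]
    - [0.2, 0, 0, 0, 0]

```text
clock: 1.7
tcp_pos: [0.4551, -0.2441, 0.1284]
eef_rot: [-1.569, 0.003, 2.766]
force: [-0.1, 0.2, 0.3]
grip_width: 0.0742
```

>>> drive_tool:
  steps:
    - [0.2, -0.2, 0.3, -2, 0]
    - [0.2, 0, 0, -2, 0]
    - [0.2, 0, 0, -2, 0]
    - [0.2, 0, 0, 0, 0]
    - [0.2, 0, 0, 0, 0]
    - [0.2, 0, 0, 0, 0]

```text
clock: 2.2
tcp_pos: [0.4518, -0.252, 0.0742]
eef_rot: [-1.563, 0.013, 2.759]
force: [0.1, -0.0, 0.1]
grip_width: 0.0743
```

>>> drive_tool:
  steps:
    - [0.2, 0.1, 0.6, 0, 0]
    - [0.2, 0, 0.4, 0, 0]
    - [0.2, 0, 0, 0, 0]
    - [0.2, 0, 0, 0, 0]

```text
clock: 2.53
tcp_pos: [0.4545, -0.244, 0.0788]
eef_rot: [-1.561, 0.02, 2.757]
force: [0.3, -0.2, -0.9]
grip_width: 0.0744
```

>>> drive_tool:
  steps:
    - [0.2, 0, 0, -1, 0]
    - [0.2, 0, 0, -1, 0]
    - [0.2, 0, 0, 0, 0]
    - [0.2, 0, 0, 0, 0]

```text
clock: 2.87
tcp_pos: [0.4552, -0.2437, 0.0577]
eef_rot: [-1.56, 0.022, 2.759]
force: [-0.7, 0.7, -0.0]
grip_width: 0.0742
```

>>> drive_tool:
  steps:
    - [0.2, -0.2, 0.25, -0.6, 0]
    - [0.2, 0, 0, 0, 0]
    - [0.2, 0, 0, 0, 0]

```text
clock: 3.12
tcp_pos: [0.4525, -0.2405, 0.0501]
eef_rot: [-1.561, 0.02, 2.759]
force: [-0.6, -0.4, 0.4]
grip_width: 0.074
```

>>> drive_tool:
  steps:
    - [1, 0, 0, 0.1, 0]
    - [1, 0, 0, 0, 0]
    - [1, 0, 0, 0, 0]
    - [1, 0, 0, 0, 0]
    - [1, 0, 0, 0, 0]
    - [1, 0, 0, 0, 0]
    - [1, 0, 0, 0, 0]
    - [1, 0, 0, 0, 0]
  squeeze: 25

```text
clock: 3.78
tcp_pos: [0.4529, -0.241, 0.0518]
eef_rot: [-1.56, 0.021, 2.759]
force: [-0.2, -0.1, -0.6]
grip_width: 0.0256
```

>>> drive_tool:
  steps:
    - [1, 0, 0, 0, 0]
    - [1, 0, 0, 0, 0]
    - [1, 0, 0, 0, 0]
    - [1, 0, 0, 0, 0]
    - [1, 0, 0, 0.5, 0]
    - [1, 0, 0, 1, 0]
    - [1, 0, 0, 1, 0]
    - [1, 0, 0, 1, 0]
    - [1, 0, 0, 1, 0]
    - [1, 0, 0, 0, 0]
    - [1, 0, 0, 0, 0]

```text
clock: 4.7
tcp_pos: [0.4526, -0.2407, 0.1018]
eef_rot: [-1.56, 0.021, 2.759]
force: [-0.5, -0.2, -1.1]
grip_width: 0.0194
```

>>> drive_tool:
  steps:
    - [1, 0.2, -0.7, 0, 0]
    - [1, 0.5, -1.5, 0, 0]
    - [1, 0.5, -1.5, 0, 0]
    - [1, 0.5, -1.5, 0, 0]
    - [1, 0.5, -1.5, 0, 0]
    - [1, 0.5, -1.5, 0, 0]
    - [1, 0.5, -1.5, 0, 0]
    - [1, 0.5, -1.5, 0, 0]
    - [1, 0.4, -1.0, 0, 0]
    - [1, 0.2, -0.7, 0, 0]
    - [1, 0, 0, 0, 0]
    - [1, 0, 0, 0, 0]

```text
clock: 5.7
tcp_pos: [0.4947, -0.378, 0.0951]
eef_rot: [-1.563, 0.012, 2.759]
force: [0.4, 0.3, -0.2]
grip_width: 0.0194
```

```bash
python3 - <<'E'
from h import *
a=snap('side','side2')['img'][150:270,220:400]; b=snap('scene','scene2')['img'][120:240,260:440]
cv2.imwrite('pics/both2.png',np.hstack([cv2.resize(k,None,fx=2.2*1,fy=2.2,interpolation=cv2.INTER_CUBIC) for k in (a,b)])[:,:,::-1])
E
```

```text
(no output)
```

View pics/both2.png

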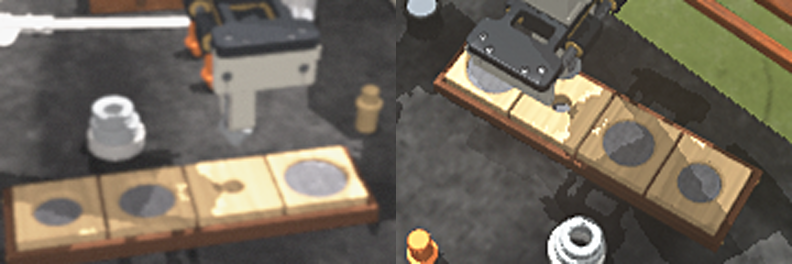

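The gauge is held, the rest of the stack is undisturbed, and the gauge is over the socket. I'll descend now.

>>> drive_tool:
  steps:
    - [1, 0.12, 0.15, -0.5, 0]
    - [1, 0, 0, -1, 0]
    - [1, 0, 0, -1, 0]
    - [1, 0, 0, -0.8, 0]
    - [1, 0, 0, 0, 0]
    - [1, 0, 0, 0, 0]

```text
clock: 6.3
tcp_pos: [0.4951, -0.3721, 0.0584]
eef_rot: [-1.564, 0.01, 2.762]
force: [0.0, -0.1, -0.5]
grip_width: 0.0192
```

>>> drive_tool:
  steps:
    - [1, 0.08, -0.4, 0, 0]
    - [1, 0, 0, 0, 0]
    - [1, 0, 0, 0, 0]
    - [1, 0, 0, 0, 0]

```text
clock: 6.63
tcp_pos: [0.4961, -0.3765, 0.0584]
eef_rot: [-1.564, 0.01, 2.762]
force: [-0.5, -0.5, -1.4]
grip_width: 0.0197
```

>>> drive_tool:
  steps:
    - [1, 0, 0, -0.6, 0]
    - [1, 0, 0, -0.6, 0]
    - [1, 0, 0, -0.6, 0]
    - [1, 0, 0, -0.5, 0]
    - [1, 0, 0, 0, 0]
    - [1, 0, 0, 0, 0]

```text
clock: 7.13
tcp_pos: [0.496, -0.376, 0.034]
eef_rot: [-1.565, 0.01, 2.762]
force: [0.3, -0.0, -0.3]
grip_width: 0.0192
```

>>> drive_tool:
  steps:
    - [1, 0, 0, -0.1, 0]
    - [1, 0, 0, 0, 0]
    - [0.2, 0, 0, 0, 0]
    - [0.2, 0, 0, 0, 0]
    - [0.2, 0, 0, 0, 0]
    - [0.2, 0, 0, 0, 0]
    - [0.2, 0, 0, 0, 0]
    - [0.2, 0, 0, 0, 0]
    - [0.2, 0, 0, 0, 0]
    - [0.2, 0, 0, 0, 0]

```text
clock: 7.97
tcp_pos: [0.4968, -0.3774, 0.0335]
eef_rot: [-1.563, 0.013, 2.762]
force: [-1.1, 0.7, -0.9]
grip_width: 0.0683
```

>>> drive_tool:
  steps:
    - [0.2, 0, 0, 0.8, 0]
    - [0.2, 0, 0, 1.5, 0]
    - [0.2, 0, 0, 1.5, 0]
    - [0.2, 0, 0, 1.5, 0]
    - [0.2, 0, 0, 1.0, 0]
    - [0.2, 0, 0, 0.5, 0]
    - [0.2, 0, 0, 0, 0]
    - [0.2, 0, 0, 0, 0]

```text
clock: 8.63
tcp_pos: [0.4963, -0.3768, 0.1064]
eef_rot: [-1.563, 0.012, 2.762]
force: [0.3, -0.9, -0.5]
grip_width: 0.0744
```

```bash
python3 - <<'E'
from h import *
a=snap('side','side3'); b=snap('scene','scene3')
k=[cv2.resize(a['img'][175:235,240:305],None,fx=6,fy=6,interpolation=cv2.INTER_CUBIC),cv2.resize(b['img'][205:265,310:375],None,fx=6,fy=6,interpolation=cv2.INTER_CUBIC)]
top=np.hstack(k)
l=[cv2.resize(a['img'][200:250,300:365],None,fx=4,fy=4),cv2.resize(b['img'][140:190,310:375],None,fx=4,fy=4)]
bot=np.hstack(l); bot=np.pad(bot,((0,0),(0,top.shape[1]-bot.shape[1]),(0,0)))
cv2.imwrite('pics/c3.png',np.vstack([top,bot])[:,:,::-1])
for c,u0,v0 in [(a,272,207),(b,343,232)]:
    P=cloud(c); P=P[v0-28:v0+25,u0-25:u0+25].reshape(-1,3)
    for n,h,R,ri in [('S',.043,18,10),('M',.029,22,13),('L',.014,26,0)]:
        q=P[(abs(P[:,2]-h)<.004)&(np.hypot(P[:,0]-.4535,P[:,1]+.241)<.035)]
        e=cv2.minEnclosingCircle((q[:,:2]*1000).astype(np.float32)); print(n,len(q),np.round(e[0],1),round(e[1],1))
E
```

```text
S 139 [ 454.2 -242.4] 19.5
M 110 [ 454.3 -243.2] 22.1
L 115 [ 454.8 -242.1] 26.0
S 197 [ 453.5 -240.5] 18.5
M 114 [ 454.6 -240.3] 22.0
L 151 [ 456.1 -239.3] 26.1
```

View pics/c3.png

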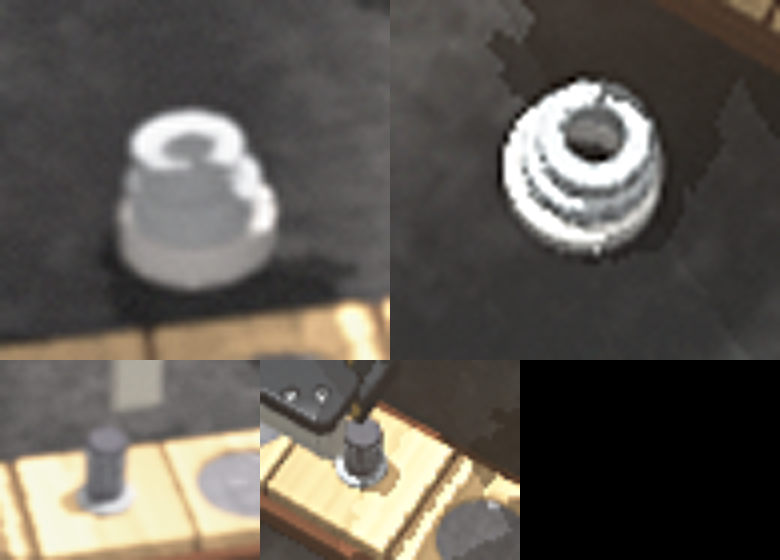

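The gauge now stands upright in its socket with its flange on the block. The three rings are still stacked, so I'll go to the small ring.

>>> drive_tool:
  steps:
    - [0.3, -0.2, 0.7, 0, 0]
    - [0.3, -0.5, 1.5, 0, 0]
    - [0.3, -0.5, 1.5, 0, 0]
    - [0.3, -0.5, 1.5, 0, 0]
    - [0.3, -0.5, 1.5, 0, 0]
    - [0.3, -0.5, 1.5, 0, 0]
    - [0.3, -0.5, 1.5, 0, 0]
    - [0.3, -0.5, 1.5, 0, 0]
    - [0.3, -0.4, 1.0, 0, 0]
    - [0.3, -0.2, 0.7, 0, 0]
    - [0.3, 0, 0, 0, 0]
    - [0.3, 0, 0, 0, 0]

```text
clock: 9.73
tcp_pos: [0.444, -0.2339, 0.0963]
eef_rot: [-1.571, -0.006, 2.761]
force: [0.2, -1.2, 0.4]
grip_width: 0.0647
```

>>> drive_tool:
  steps:
    - [0.3, 0, 0, 0, 0]
    - [0.3, 0, 0, -0.8, 0]
    - [0.3, 0, 0, -1, 0]
    - [0.3, 0, 0, -1, 0]
    - [0.3, 0, 0, -0.5, 0]
    - [0.3, 0, 0, 0, 0]
    - [0.3, 0, 0, 0, 0]

```text
clock: 10.32
tcp_pos: [0.4451, -0.2375, 0.059]
eef_rot: [-1.57, -0.005, 2.759]
force: [-0.1, 0.2, -0.6]
grip_width: 0.0651
```

>>> drive_tool:
  steps:
    - [0.3, 0.5, -0.2, 0, 0]
    - [0.3, 0.37, -0.19, 0, 0]
    - [0.3, 0, 0, -0.5, 0]
    - [0.3, 0, 0, -0.8, 0]
    - [0.3, 0, 0, -0.5, 0]
    - [0.3, 0, 0, 0, 0]
    - [0.3, 0, 0, 0, 0]

```text
clock: 10.9
tcp_pos: [0.4558, -0.2428, 0.0396]
eef_rot: [-1.569, -0.003, 2.758]
force: [0.2, -0.1, -0.2]
grip_width: 0.0651
```

>>> drive_tool:
  steps:
    - [0.3, -0.2, 0.14, -0.25, 0]
    - [0.3, 0, 0, 0, 0]
    - [1, 0, 0, 0, 0]
    - [1, 0, 0, 0, 0]
    - [1, 0, 0, 0, 0]
    - [1, 0, 0, 0, 0]
    - [1, 0, 0, 0, 0]
    - [1, 0, 0, 0, 0]
    - [1, 0, 0, 0, 0]
    - [1, 0, 0, 0, 0]
  squeeze: 30

```text
clock: 11.73
tcp_pos: [0.4534, -0.2411, 0.0374]
eef_rot: [-1.569, -0.002, 2.758]
force: [0.4, 0.5, -0.5]
grip_width: 0.0342
```

>>> drive_tool:
  steps:
    - [1, 0, 0, 0, 0]
    - [1, 0, 0, 0, 0]
    - [1, 0, 0, 0.3, 0]
    - [1, 0, 0, 0.6, 0]
    - [1, 0, 0, 1, 0]
    - [1, 0, 0, 1, 0]
    - [1, 0, 0, 1, 0]
    - [1, 0, 0, 1, 0]
    - [1, 0, 0, 0.5, 0]
    - [1, 0, 0, 0, 0]
    - [1, 0, 0, 0, 0]

```text
clock: 12.65
tcp_pos: [0.4537, -0.2413, 0.0986]
eef_rot: [-1.568, -0.0, 2.758]
force: [0.0, 0.3, -1.5]
grip_width: 0.0336
```

```bash
python3 - <<'E'
from h import *
a=snap('side','side4'); b=snap('scene','scene4')
k=[cv2.resize(a['img'][140:240,220:320],None,fx=4,fy=4,interpolation=cv2.INTER_CUBIC),cv2.resize(b['img'][175:275,290:390],None,fx=4,fy=4,interpolation=cv2.INTER_CUBIC)]
cv2.imwrite('pics/c4.png',np.hstack(k)[:,:,::-1])
E
```

```text
(no output)
```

View pics/c4.png

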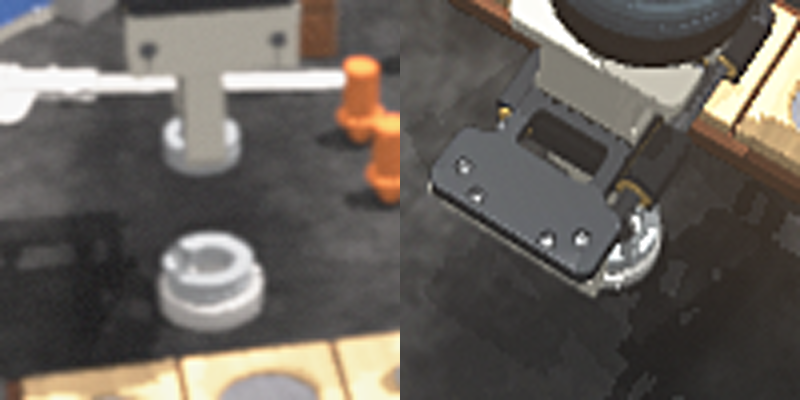

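>>> drive_tool:
  steps:
    - [1, -0.5, -0.4, 0, 0]
    - [1, -1, -0.9, 0, 0]
    - [1, -1.1, -0.9, 0.1, 0]
    - [1, -1.1, -0.9, 0.1, 0]
    - [1, -1.1, -0.9, 0.1, 0]
    - [1, -1.1, -0.9, 0.1, 0]
    - [1, -1.1, -0.9, 0.1, 0]
    - [1, -1, -0.9, 0, 0]
    - [1, -0.7, -0.6, 0, 0]
    - [1, -0.4, -0.3, 0, 0]
    - [1, 0, 0, 0, 0]
    - [1, 0, 0, 0, 0]

```text
clock: 13.75
tcp_pos: [0.352, -0.3179, 0.0966]
eef_rot: [-1.575, -0.014, 2.76]
force: [-0.2, -0.0, -0.7]
grip_width: 0.0342
```

>>> drive_tool:
  steps:
    - [1, 0, 0, 0, 0]
    - [1, 0, 0, 0, 0]
    - [1, 0, 0, 0, 0]

```text
clock: 14.0
tcp_pos: [0.3527, -0.3169, 0.0963]
eef_rot: [-1.576, -0.014, 2.761]
force: [-0.5, -0.1, 0.6]
grip_width: 0.034
```

>>> drive_tool:
  steps:
    - [1, 0.3, -0.3, 0, 0]
    - [1, 0.25, -0.2, 0, 0]
    - [1, 0, 0, -0.5, 0]
    - [1, 0, 0, -1, 0]
    - [1, 0, 0, -1, 0]
    - [1, 0, 0, -1, 0]
    - [1, 0, 0, -1, 0]
    - [1, 0, 0, -0.7, 0]
    - [1, 0, 0, 0, 0]
    - [1, 0, 0, 0, 0]
    - [1, 0, 0, 0, 0]

```text
clock: 14.92
tcp_pos: [0.3599, -0.3205, 0.0379]
eef_rot: [-1.577, -0.016, 2.764]
force: [0.2, 0.2, -0.3]
grip_width: 0.0337
```

Before lowering I'll check the ring's alignment with the recess in the wrist and side views.

>>> drive_tool:
  steps:
    - [1, -0.17, -0.15, -0.2, 0]
    - [1, 0, 0, 0, 0]
    - [1, 0, 0, 0, 0]

```text
clock: 15.17
tcp_pos: [0.3586, -0.3228, 0.0366]
eef_rot: [-1.576, -0.014, 2.764]
force: [0.5, -0.1, -0.7]
grip_width: 0.0337
```

```bash
python3 - <<'E'
from h import *
a=snap('side','side5'); b=snap('scene','scene5')
k=[cv2.resize(a['img'][200:280,205:295],None,fx=4.4,fy=4.4,interpolation=cv2.INTER_CUBIC),cv2.resize(b['img'][165:245,345:435],None,fx=4.4,fy=4.4,interpolation=cv2.INTER_CUBIC)]
cv2.imwrite('pics/c5.png',np.hstack(k)[:,:,::-1]); print(monitor.read_state()['tcp_pos'])
E
```

```text
[ 0.35862343 -0.32280794  0.03664556]
```

View pics/c5.png

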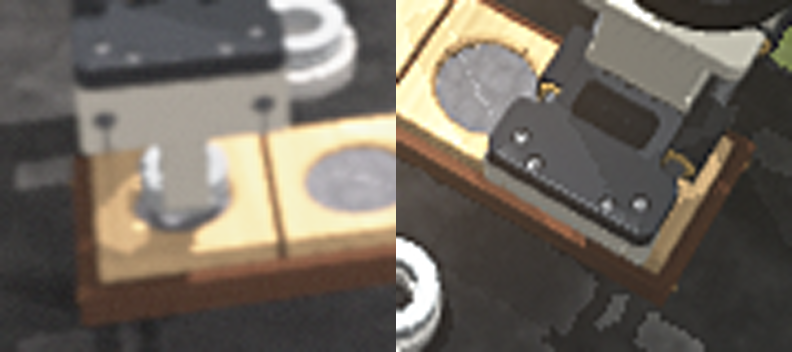

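The side crop shows the ring (x 143–222) centred over the recess (x 132–230), so I'll lower it.

>>> drive_tool:
  steps:
    - [1, 0, 0, -0.4, 0]
    - [1, 0, 0, -0.4, 0]
    - [1, 0, 0, -0.2, 0]
    - [1, 0, 0, 0, 0]
    - [1, 0, 0, 0, 0]

```text
clock: 15.68
tcp_pos: [0.3586, -0.3229, 0.0278]
eef_rot: [-1.575, -0.013, 2.764]
force: [-1.0, 0.8, 0.3]
grip_width: 0.0341
```

>>> drive_tool:
  steps:
    - [1, 0, 0, -0.12, 0]
    - [1, 0, 0, 0, 0]
    - [0.4, 0, 0, 0, 0]
    - [0.4, 0, 0, 0, 0]
    - [0.4, 0, 0, 0, 0]
    - [0.4, 0, 0, 0, 0]
    - [0.4, 0, 0, 0, 0]
    - [0.4, 0, 0, 0, 0]

```text
clock: 16.35
tcp_pos: [0.3588, -0.3232, 0.0256]
eef_rot: [-1.574, -0.013, 2.765]
force: [-0.1, 0.0, 0.0]
grip_width: 0.0555
```

>>> drive_tool:
  steps:
    - [0.2, 0, 0, 0.8, 0]
    - [0.2, 0, 0, 1.2, 0]
    - [0.2, 0, 0, 1.5, 0]
    - [0.2, 0, 0, 1.5, 0]
    - [0.2, 0, 0, 1.0, 0]
    - [0.2, 0, 0, 0.5, 0]
    - [0.2, 0, 0, 0, 0]
    - [0.2, 0, 0, 0, 0]

```text
clock: 17.02
tcp_pos: [0.3585, -0.3228, 0.0963]
eef_rot: [-1.574, -0.012, 2.765]
force: [-0.5, -1.2, -0.4]
grip_width: 0.0741
```

```bash
cat >> h.py <<'E'
def ringpts(c,xy,h,rmax=.035,tol=.004):
    P=cloud(c)[c['z_map']>0]; q=P[(abs(P[:,2]-h)<tol)&(np.hypot(P[:,0]-xy[0],P[:,1]-xy[1])<rmax)]
    if len(q)<8: return len(q)
    e=cv2.minEnclosingCircle((q[:,:2]*1000).astype(np.float32)); return len(q),np.round(e[0],1),round(e[1],1),np.median(q[:,2]).round(4)
E
python3 - <<'E'
from h import *
for n in ['side','scene']:
    c=snap(n,n+'6')
    print(n,'S',ringpts(c,(.3582,-.322),.0315,.03),'M',ringpts(c,(.4544,-.2417),.029),'L',ringpts(c,(.455,-.241),.014))
E
```

```text
side S (189, array([ 358.4, -323.6]), 18.8, np.float64(0.0318)) M (185, array([ 453.5, -241.8]), 22.5, np.float64(0.0294)) L (146, array([ 454.8, -242.1]), 26.3, np.float64(0.0143))
scene S (21, array([ 367.5, -309.1]), 15.4, np.float64(0.0298)) M (268, array([ 454.6, -240.9]), 22.2, np.float64(0.0298)) L (160, array([ 456. , -239.2]), 26.0, np.float64(0.0147))
```

>>> drive_tool:
  steps:
    - [0.2, 0.5, 0.4, 0, 0]
    - [0.2, 1, 0.8, 0, 0]
    - [0.2, 1.1, 0.9, 0, 0]
    - [0.2, 1.1, 0.9, 0, 0]
    - [0.2, 1.1, 0.9, 0, 0]
    - [0.2, 1.1, 0.9, 0, 0]
    - [0.2, 1.1, 0.9, 0, 0]
    - [0.2, 1, 0.8, 0, 0]
    - [0.2, 0.7, 0.6, 0, 0]
    - [0.2, 0.4, 0.3, 0, 0]
    - [0.2, 0, 0, 0, 0]
    - [0.2, 0, 0, 0, 0]

```text
clock: 18.12
tcp_pos: [0.4515, -0.2385, 0.0875]
eef_rot: [-1.582, -0.028, 2.763]
force: [-0.5, 0.0, 0.9]
grip_width: 0.0742
```

>>> drive_tool:
  steps:
    - [0.2, 0, 0, 0, 0]
    - [0.2, 0, 0, 0, 0]

```text
clock: 18.28
tcp_pos: [0.4508, -0.2388, 0.0871]
eef_rot: [-1.582, -0.029, 2.762]
force: [-0.2, 0.6, 0.0]
grip_width: 0.0743
```

The small ring is seated: its top is at 31.8 mm and its centre is within about 2 mm. I'll go down on the medium ring.

>>> drive_tool:
  steps:
    - [0.2, 0.2, -0.1, -2, 0]
    - [0.2, 0, 0, -2, 0]
    - [0.2, 0, 0, 0, 0]
    - [0.2, 0, 0, 0, 0]
    - [0.2, 0, 0, 0, 0]

```text
clock: 18.7
tcp_pos: [0.4521, -0.2427, 0.048]
eef_rot: [-1.58, -0.026, 2.758]
force: [-0.0, 0.3, -0.2]
grip_width: 0.0747
```

>>> drive_tool:
  steps:
    - [0.2, 0.2, 0.13, -0.7, 0]
    - [0.2, 0, 0, -0.8, 0]
    - [0.2, 0, 0, -0.7, 0]
    - [0.2, 0, 0, 0, 0]
    - [0.2, 0, 0, 0, 0]

```text
clock: 19.12
tcp_pos: [0.4556, -0.243, 0.0267]
eef_rot: [-1.579, -0.022, 2.758]
force: [-0.1, -0.5, 0.1]
grip_width: 0.0742
```

>>> drive_tool:
  steps:
    - [0.2, -0.15, 0.16, -0.45, 0]
    - [0.2, 0, 0, 0, 0]
    - [0.2, 0, 0, 0, 0]

```text
clock: 19.37
tcp_pos: [0.454, -0.2412, 0.0218]
eef_rot: [-1.579, -0.022, 2.758]
force: [-1.2, -0.9, 0.1]
grip_width: 0.0746
```

>>> drive_tool:
  steps:
    - [1, 0, 0, 0.04, 0]
    - [1, 0, 0, 0, 0]
    - [1, 0, 0, 0, 0]
    - [1, 0, 0, 0, 0]
    - [1, 0, 0, 0, 0]
    - [1, 0, 0, 0, 0]
    - [1, 0, 0, 0, 0]
    - [1, 0, 0, 0, 0]
    - [1, 0, 0, 0, 0]
    - [1, 0, 0, 0, 0]
  squeeze: 30

```text
clock: 20.2
tcp_pos: [0.4543, -0.2413, 0.0228]
eef_rot: [-1.579, -0.021, 2.758]
force: [0.3, -0.1, -0.5]
grip_width: 0.0426
```

>>> drive_tool:
  steps:
    - [1, 0, 0, 0.3, 0]
    - [1, 0, 0, 0.6, 0]
    - [1, 0, 0, 1, 0]
    - [1, 0, 0, 1, 0]
    - [1, 0, 0, 1, 0]
    - [1, 0, 0, 1, 0]
    - [1, 0, 0, 1, 0]
    - [1, 0, 0, 1, 0]
    - [1, 0, 0, 0.5, 0]
    - [1, 0, 0, 0, 0]
    - [1, 0, 0, 0, 0]

```text
clock: 21.12
tcp_pos: [0.4548, -0.2417, 0.1081]
eef_rot: [-1.577, -0.016, 2.758]
force: [-0.7, 0.4, -0.6]
grip_width: 0.0429
```

>>> drive_tool:
  steps:
    - [1, -0.2, -0.6, 0, 0]
    - [1, -0.3, -1.2, 0, 0]
    - [1, -0.4, -1.5, 0, 0]
    - [1, -0.4, -1.5, 0, 0]
    - [1, -0.4, -1.5, 0, 0]
    - [1, -0.4, -1.5, 0, 0]
    - [1, -0.3, -1.2, 0, 0]
    - [1, -0.2, -0.9, 0, 0]
    - [1, -0.1, -0.5, 0, 0]
    - [1, 0, 0, 0, 0]
    - [1, 0, 0, 0, 0]
    - [1, 0, 0, 0, 0]

```text
clock: 22.12
tcp_pos: [0.4213, -0.3546, 0.1029]
eef_rot: [-1.58, -0.025, 2.757]
force: [1.0, 0.5, -1.6]
grip_width: 0.0427
```

>>> drive_tool:
  steps:
    - [1, 0, 0, -0.5, 0]
    - [1, 0, 0, -1, 0]
    - [1, 0, 0, -1, 0]
    - [1, 0, 0, -1, 0]
    - [1, 0, 0, -0.7, 0]
    - [1, 0, 0, 0, 0]
    - [1, 0, 0, 0, 0]
    - [1, 0, 0, 0, 0]

```text
clock: 22.78
tcp_pos: [0.4215, -0.3501, 0.0549]
eef_rot: [-1.583, -0.028, 2.762]
force: [0.8, 0.9, -0.9]
grip_width: 0.0429
```

>>> drive_tool:
  steps:
    - [1, 0.3, 0, 0, 0]
    - [1, 0.25, 0.08, 0, 0]
    - [1, 0, 0, -0.6, 0]
    - [1, 0, 0, -0.8, 0]
    - [1, 0, 0, -0.3, 0]
    - [1, 0, 0, 0, 0]
    - [1, 0, 0, 0, 0]

```text
clock: 23.37
tcp_pos: [0.4286, -0.3503, 0.0374]
eef_rot: [-1.581, -0.025, 2.762]
force: [0.6, 0.9, -1.1]
grip_width: 0.0428
```

```bash
python3 - <<'E'
from h import *
a=snap('side','side7'); b=snap('scene','scene7')
k=[cv2.resize(a['img'][190:270,240:330],None,fx=4.4,fy=4.4,interpolation=cv2.INTER_CUBIC),cv2.resize(b['img'][150:230,310:400],None,fx=4.4,fy=4.4,interpolation=cv2.INTER_CUBIC)]
cv2.imwrite('pics/c7.png',np.hstack(k)[:,:,::-1]); print(monitor.read_state()['tcp_pos'])
E
```

```text
[ 0.42861505 -0.35037624  0.03764127]
```

View pics/c7.png

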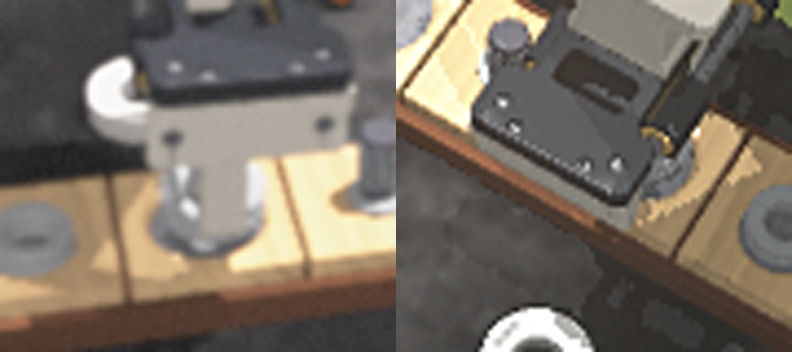

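The medium ring (x 160–263) sits centred over its recess, and the small ring is seated at the left. I'll lower and release.

>>> drive_tool:
  steps:
    - [1, -0.15, 0.08, -0.3, 0]
    - [1, 0, 0, -0.4, 0]
    - [1, 0, 0, -0.25, 0]
    - [1, 0, 0, 0, 0]
    - [1, 0, 0, 0, 0]

```text
clock: 23.88
tcp_pos: [0.427, -0.3498, 0.0276]
eef_rot: [-1.58, -0.024, 2.761]
force: [1.1, -0.5, -0.8]
grip_width: 0.0429
```

>>> drive_tool:
  steps:
    - [1, 0, 0, -0.1, 0]
    - [1, 0, 0, 0, 0]
    - [0.3, 0, 0, 0, 0]
    - [0.3, 0, 0, 0, 0]
    - [0.3, 0, 0, 0, 0]
    - [0.3, 0, 0, 0, 0]
    - [0.3, 0, 0, 0, 0]
    - [0.3, 0, 0, 0, 0]

```text
clock: 24.55
tcp_pos: [0.4276, -0.3506, 0.0275]
eef_rot: [-1.579, -0.022, 2.761]
force: [0.1, -0.3, 0.2]
grip_width: 0.0651
```

>>> drive_tool:
  steps:
    - [0.2, 0, 0, 0.8, 0]
    - [0.2, 0, 0, 1.2, 0]
    - [0.2, 0, 0, 1.5, 0]
    - [0.2, 0, 0, 1.5, 0]
    - [0.2, 0, 0, 1.0, 0]
    - [0.2, 0, 0, 0.5, 0]
    - [0.2, 0, 0, 0, 0]
    - [0.2, 0, 0, 0, 0]

```text
clock: 25.22
tcp_pos: [0.4273, -0.3502, 0.0978]
eef_rot: [-1.579, -0.022, 2.761]
force: [-0.3, 0.5, 0.0]
grip_width: 0.0744
```

```bash
python3 - <<'E'
from h import *
for n in ['side','scene']:
    c=snap(n,n+'8')
    print(n,'M',ringpts(c,(.427,-.3493),.0325,.03),'L',ringpts(c,(.455,-.241),.014,.035))
E
```

```text
side M (239, array([ 426.9, -350.4]), 22.4, np.float64(0.0329)) L (273, array([ 456.9, -241.5]), 28.0, np.float64(0.0147))
scene M (132, array([ 422.2, -347. ]), 24.9, np.float64(0.0329)) L (409, array([ 456. , -239.5]), 26.4, np.float64(0.0148))
```

>>> drive_tool:
  steps:
    - [0.2, 0.2, 0.6, 0, 0]
    - [0.2, 0.3, 1.2, 0, 0]
    - [0.2, 0.4, 1.4, 0, 0]
    - [0.2, 0.4, 1.4, 0, 0]
    - [0.2, 0.4, 1.4, 0, 0]
    - [0.2, 0.4, 1.4, 0, 0]
    - [0.2, 0.3, 1.1, 0, 0]
    - [0.2, 0.2, 0.8, 0, 0]
    - [0.2, 0.1, 0.5, 0, 0]
    - [0.2, 0, 0, 0, 0]
    - [0.2, 0, 0, 0, 0]
    - [0.2, 0, 0, 0, 0]

```text
clock: 26.32
tcp_pos: [0.4545, -0.2354, 0.0932]
eef_rot: [-1.584, -0.031, 2.766]
force: [-0.4, -0.6, 0.4]
grip_width: 0.074
```

>>> drive_tool:
  steps:
    - [0.2, 0, 0, 0, 0]
    - [0.2, 0, 0, -1, 0]
    - [0.2, 0, 0, -2, 0]
    - [0.2, 0, 0, -1.5, 0]
    - [0.2, 0, 0, 0, 0]
    - [0.2, 0, 0, 0, 0]
    - [0.2, 0, 0, 0, 0]

```text
clock: 26.9
tcp_pos: [0.4541, -0.2395, 0.0453]
eef_rot: [-1.583, -0.029, 2.76]
force: [-0.3, 0.0, -0.9]
grip_width: 0.0741
```

>>> drive_tool:
  steps:
    - [0.2, 0.17, -0.12, -0.7, 0]
    - [0.2, 0, 0, -1, 0]
    - [0.2, 0, 0, -0.7, 0]
    - [0.2, 0, 0, 0, 0]
    - [0.2, 0, 0, 0, 0]
    - [0.2, 0, 0, 0, 0]

```text
clock: 27.4
tcp_pos: [0.457, -0.2422, 0.0204]
eef_rot: [-1.582, -0.026, 2.76]
force: [-0.0, 0.6, 0.5]
grip_width: 0.0744
```

>>> drive_tool:
  steps:
    - [0.2, -0.12, 0.15, -0.6, 0]
    - [0.2, 0, 0, -0.5, 0]
    - [0.2, 0, 0, 0, 0]
    - [0.2, 0, 0, 0, 0]
    - [0.2, 0, 0, 0, 0]

```text
clock: 27.82
tcp_pos: [0.456, -0.2406, 0.0088]
eef_rot: [-1.582, -0.025, 2.76]
force: [-0.8, -0.5, -0.1]
grip_width: 0.0743
```

>>> drive_tool:
  steps:
    - [1, 0, 0, 0, 0]
    - [1, 0, 0, 0, 0]
    - [1, 0, 0, 0, 0]
    - [1, 0, 0, 0, 0]
    - [1, 0, 0, 0, 0]
    - [1, 0, 0, 0, 0]
    - [1, 0, 0, 0, 0]
    - [1, 0, 0, 0, 0]
    - [1, 0, 0, 0, 0]
    - [1, 0, 0, 0, 0]
  squeeze: 30

```text
clock: 28.65
tcp_pos: [0.4563, -0.2408, 0.0092]
eef_rot: [-1.581, -0.024, 2.76]
force: [0.4, 0.2, -0.7]
grip_width: 0.0498
```

>>> drive_tool:
  steps:
    - [1, 0, 0, 0.3, 0]
    - [1, 0, 0, 0.6, 0]
    - [1, 0, 0, 1, 0]
    - [1, 0, 0, 1, 0]
    - [1, 0, 0, 1.2, 0]
    - [1, 0, 0, 1.2, 0]
    - [1, 0, 0, 1.2, 0]
    - [1, 0, 0, 1.2, 0]
    - [1, 0, 0, 1, 0]
    - [1, 0, 0, 0.6, 0]
    - [1, 0, 0, 0, 0]
    - [1, 0, 0, 0, 0]

```text
clock: 29.65
tcp_pos: [0.4566, -0.2409, 0.1157]
eef_rot: [-1.579, -0.019, 2.76]
force: [-0.1, -0.5, -0.9]
grip_width: 0.05
```

>>> drive_tool:
  steps:
    - [1, 0.4, -0.6, 0, 0]
    - [1, 0.7, -1.1, 0.1, 0]
    - [1, 0.8, -1.3, 0.1, 0]
    - [1, 0.8, -1.3, 0.1, 0]
    - [1, 0.8, -1.3, 0.1, 0]
    - [1, 0.8, -1.3, 0.1, 0]
    - [1, 0.8, -1.3, 0.1, 0]
    - [1, 0.7, -1, 0, 0]
    - [1, 0.5, -0.8, 0, 0]
    - [1, 0.3, -0.4, 0, 0]
    - [1, 0, 0, 0, 0]
    - [1, 0, 0, 0, 0]

```text
clock: 30.65
tcp_pos: [0.5232, -0.3504, 0.112]
eef_rot: [-1.584, -0.033, 2.76]
force: [0.3, 0.2, -1.9]
grip_width: 0.0494
```

>>> drive_tool:
  steps:
    - [1, 0.4, -0.6, 0, 0]
    - [1, 0.7, -1, 0, 0]
    - [1, 0.7, -1, 0, 0]
    - [1, 0.6, -0.8, 0, 0]
    - [1, 0.4, -0.5, 0, 0]
    - [1, 0, 0, 0, 0]
    - [1, 0, 0, 0, 0]
    - [1, 0, 0, 0, 0]

```text
clock: 31.32
tcp_pos: [0.551, -0.388, 0.1107]
eef_rot: [-1.587, -0.038, 2.762]
force: [0.1, 0.1, -0.4]
grip_width: 0.0497
```

>>> drive_tool:
  steps:
    - [1, 0.5, -0.6, 0, 0]
    - [1, 0.5, -0.6, 0, 0]
    - [1, 0.3, -0.35, 0, 0]
    - [1, 0, 0, 0, 0]
    - [1, 0, 0, 0, 0]
    - [1, 0, 0, -1, 0]
    - [1, 0, 0, -1.5, 0]
    - [1, 0, 0, -1.5, 0]
    - [1, 0, 0, -0.8, 0]
    - [1, 0, 0, 0, 0]
    - [1, 0, 0, 0, 0]
    - [1, 0, 0, 0, 0]

```text
clock: 32.32
tcp_pos: [0.5642, -0.403, 0.0591]
eef_rot: [-1.587, -0.039, 2.763]
force: [-0.4, 0.2, -0.8]
grip_width: 0.0494
```

>>> drive_tool:
  steps:
    - [1, 0, 0, -0.6, 0]
    - [1, 0, 0, -0.8, 0]
    - [1, 0, 0, -0.5, 0]
    - [1, 0, 0, 0, 0]
    - [1, 0, 0, 0, 0]
    - [1, 0, 0, 0, 0]

```text
clock: 32.82
tcp_pos: [0.5652, -0.4039, 0.0404]
eef_rot: [-1.586, -0.036, 2.763]
force: [0.2, -0.8, -1.6]
grip_width: 0.0497
```

```bash
python3 - <<'E'
from h import *
a=snap('side','side9'); b=snap('scene','scene9')
k=[cv2.resize(a['img'][180:260,320:410],None,fx=4.4,fy=4.4,interpolation=cv2.INTER_CUBIC),cv2.resize(b['img'][110:190,260:350],None,fx=4.4,fy=4.4,interpolation=cv2.INTER_CUBIC)]
cv2.imwrite('pics/c9.png',np.hstack(k)[:,:,::-1]); print(monitor.read_state()['tcp_pos'])
E
```

```text
[ 0.5653535  -0.40398912  0.04069541]
```

View pics/c9.png

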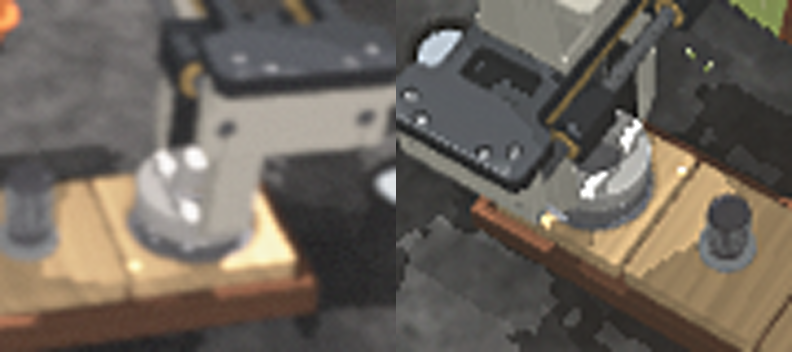

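The large ring (side crop x 132–250) is centred over its recess rim (x 130–255). The finger only looks shifted because of the oblique view. I'll lower it.

>>> drive_tool:
  steps:
    - [1, -0.05, 0, -0.4, 0]
    - [1, 0, 0, -0.5, 0]
    - [1, 0, 0, -0.3, 0]
    - [1, 0, 0, 0, 0]
    - [1, 0, 0, 0, 0]

```text
clock: 33.33
tcp_pos: [0.5651, -0.4043, 0.0282]
eef_rot: [-1.585, -0.034, 2.763]
force: [0.6, -0.2, -1.8]
grip_width: 0.0493
```

>>> drive_tool:
  steps:
    - [1, 0, 0, -0.12, 0]
    - [1, 0, 0, 0, 0]
    - [0.2, 0, 0, 0, 0]
    - [0.2, 0, 0, 0, 0]
    - [0.2, 0, 0, 0, 0]
    - [0.2, 0, 0, 0, 0]
    - [0.2, 0, 0, 0, 0]
    - [0.2, 0, 0, 0, 0]

```text
clock: 34.0
tcp_pos: [0.566, -0.4051, 0.0284]
eef_rot: [-1.584, -0.031, 2.763]
force: [0.4, -0.2, -1.3]
grip_width: 0.0744
```

>>> drive_tool:
  steps:
    - [0.2, 0, 0, 0.8, 0]
    - [0.2, 0, 0, 1.2, 0]
    - [0.2, 0, 0, 1.5, 0]
    - [0.2, 0, 0, 1.5, 0]
    - [0.2, 0, 0, 1.5, 0]
    - [0.2, 0, 0, 1.5, 0]
    - [0.2, -0.5, 0.8, 1, 0]
    - [0.2, -0.8, 1.3, 1, 0]
    - [0.2, -0.8, 1.3, 0, 0]
    - [0.2, -0.8, 1.3, 0, 0]
    - [0.2, -0.8, 1.3, 0, 0]
    - [0.2, -0.8, 1.3, 0, 0]

```text
clock: 35.0
tcp_pos: [0.5219, -0.3342, 0.1473]
eef_rot: [-1.578, -0.018, 2.761]
force: [-0.2, 0.2, 0.2]
grip_width: 0.0746
```

>>> drive_tool:
  steps:
    - [0.2, -0.8, 1.3, 0, 0]
    - [0.2, -0.8, 1.3, 0, 0]
    - [0.2, -0.8, 1.3, 0, 0]
    - [0.2, -0.8, 1.3, 0, 0]
    - [0.2, -0.8, 1.3, 0, 0]
    - [0.2, -0.5, 0.8, 0, 0]
    - [0.2, 0, 0, 0, 0]
    - [0.2, 0, 0, 0, 0]
    - [0.2, 0, 0, 0, 0]

```text
clock: 35.75
tcp_pos: [0.4759, -0.2574, 0.1598]
eef_rot: [-1.574, -0.004, 2.762]
force: [-0.7, -0.1, -0.2]
grip_width: 0.0746
```

```bash
python3 - <<'E'
from h import *
N=dict(S=(.3582,-.322,.0315,36),M=(.427,-.3493,.0325,44),L=(.5646,-.4036,.0315,52),Pflange=(.4959,-.3765,.028,28),Ptop=(.4959,-.3765,.0595,20))
for n in ['side','scene']:
    c=snap(n,n+'10'); P=cloud(c)[c['z_map']>0]
    for k,(x,y,h,d) in N.items():
        q=P[(abs(P[:,2]-h)<.003)&(np.hypot(P[:,0]-x,P[:,1]-y)<d/2000+.006)]
        A=np.c_[q[:,:2]-q[:,:2].mean(0),np.ones(len(q))]; f=np.linalg.lstsq(A,q[:,2],rcond=None)[0]
        print(n,k,ringpts(c,(x,y),h,d/2000+.006,.003),'tilt',f[:2].round(3))
a=load('side10')['img'][180:280,215:415]; b=load('scene10')['img'][105:255,225:425]
k=[cv2.resize(i,(400*2-0,int(800*i.shape[0]/i.shape[1])),interpolation=cv2.INTER_CUBIC) for i in (a,b)]
v=np.vstack(k); v=cv2.resize(v,None,fx=.6,fy=.6,interpolation=cv2.INTER_AREA); cv2.imwrite('pics/c10.png',v[:,:,::-1]); print(v.shape)
E
```

```text
side S (182, array([ 358.4, -323.3]), 18.7, np.float64(0.0319)) tilt [-0.003  0.017]
side M (230, array([ 426.7, -351.6]), 22.6, np.float64(0.033)) tilt [0.013 0.016]
side L (320, array([ 562.9, -403. ]), 27.6, np.float64(0.0323)) tilt [0.007 0.004]
side Pflange (124, array([ 495.8, -376.6]), 19.9, np.float64(0.0272)) tilt [-0.02  -0.012]
side Ptop (68, array([ 494.7, -378.1]), 9.9, np.float64(0.0599)) tilt [0.076 0.11 ]
scene S (176, array([ 358.6, -323.1]), 18.6, np.float64(0.0323)) tilt [0.024 0.003]
scene M (222, array([ 427.3, -349.8]), 22.3, np.float64(0.0333)) tilt [-0.016 -0.004]
scene L (179, array([ 566.2, -402.8]), 26.0, np.float64(0.032)) tilt [-0.005 -0.019]
scene Pflange 0 tilt [0. 0.]
scene Ptop 0 tilt [0. 0.]
(600, 480, 3)<stdin>:7: RuntimeWarning: Mean of empty slice.
  ret = um.true_divide(
```

View pics/c10.png

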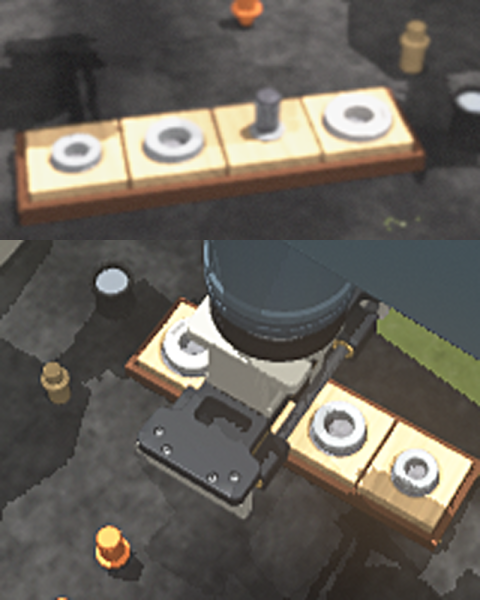

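The final view shows all three rings flat in their own recesses, the gauge upright on its flange, and the loupe and brass plug untouched. The arm is clear, so I'll hand in.

```bash
python3 -c "
from h import *
s=monitor.read_state(); print(s['clock'],s['joint_velocities'].round(3)); print(arm.close_job())"
```

```text
35.85 [-0.003  0.008  0.005  0.    -0.003 -0.   ]
the job is handed in; nothing more can be done
None
```

The stack is apart and the set is in the tray: gauge, small ring, medium ring and large ring, each in its own nest. I handed the job in at about 36 s, with the arm clear of everything.

**Last checks, side and scene cameras:**

| Part | Height found | Expected | Distance from nest centre |
|---|---|---|---|
| Small ring top | 31.9–32.3 mm | 31.5 mm | about 1.5 mm |
| Medium ring top | 33.0–33.3 mm | 32.5 mm | about 0.5–2.3 mm |
| Large ring top | 32.0–32.3 mm | 31.5 mm | about 2 mm |
| Gauge top | 59.9 mm | 59.5 mm | about 2 mm |

- **Tilt:** the fitted tilts of the rings were about 0.025 rad or less.
- **Bystanders:** the loupe and brass plug looked unmoved in the final picture, but I did not measure them again.
- **Disagreements:**
  - In the last scene picture the arm hid the gauge, so only the side camera measured it there. It had looked upright in both views just after release.
  - The plane fit on the gauge top gave 0.08–0.11 rad. I put this down to points from the handle's side being included, because the gauge looked upright in the picture.
  - The two cameras differed by up to about 3 mm on the large ring's centre. The arm partly hid the ring from the scene camera.

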